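Seat a belt pulley on a keyed gearbox shaft

TASK

The spoked belt pulley on the gearbox's upright shaft is still riding on top of the shaft key. With your fingertips turn the pulley round until its keyway (red-striped spoke) lines up with the key (red marks on the gearbox), then press it down over the key until it sits fully home against the shaft shoulder, and take your hand away. Only push and press: do not lift the pulley, and leave the tools and other things on the bench where they are.

Things in the scene. Friction and masses are not known exactly. Their poses are not given: they have to be found in the camera images.
- gearbox: Blue right-angle gearbox, heavy, fixed where it stands, about 124 mm square; grey cover on top at 99 mm, then the shaft's dark shoulder up to 110 mm. Origin: on the bench under the upright shaft's axis. Its +x is the direction of the shaft's key and of the input nose (top 94 mm high, ends 146 mm out). Red paint marks on shaft end, cover and flange lie in that direction. The shaft does not turn.
- shaft_end (a point): Centre of the end face of the upright steel shaft, 28 mm diameter, 149 mm above the bench. Same axes as the gearbox.
- key_top (a point): Top of the brass key, 16.5 mm from the shaft's axis, 131.5 mm above the bench; hidden under the hub at the start. The key is 10 mm wide, stands 5 mm proud of the shaft and reaches down to the shoulder; its topmost 4.5 mm taper to 6 mm width, so a keyway up to about 2 mm (0.12 rad) off still finds its way on.
- pulley (a joint): Angle of the pulley about the shaft, rad, counter-clockwise from above, measured from the key: the keyway (12 mm wide) is over the key at 0, 2*pi or -2*pi. It starts at 0.9 to 5.4. It turns either way with little friction (about 0.05 N m, 1 N at the spokes) and stays where it is left.
- pulley_slide (a joint): How far the pulley has gone down the shaft, m: 0 at the start (riding just over the key), 0.022 home on the shoulder, negative when lifted. The fit is snug: it does not drop by itself, pushing it down takes 4 to 8 N, and it stays where it is left. With the keyway off the key it stops after about 0.5 mm.
- pulley_hub (a point): Centre of the upper face of the pulley's hub, on the axis; 172 mm above the bench at the start, 150 mm when home. Hub 60 mm in diameter, 40 mm high, 29 mm bore: its face is a ring from 15 to 30 mm radius; press there. This point's x axis points along the keyway and the red-striped spoke.
- pulley_mark (a point): Outer end of the red stripe on one spoke's upper face, 66 mm from the axis, in line with the keyway. Aluminium pulley, 180 mm outside; three spokes 120 degrees apart, 16 mm wide, 14 mm thick, tops 13 mm below the hub's; rim of 74 mm inner radius, top 8 mm below the hub's. Closed fingertips fit between hub, rim and spokes (44 x 90 mm) to push a spoke; 45 mm free below the spokes at first.
- spanner: Combination spanner, 184 mm, lying at the right; leave alone.
- ratchet: Ratchet with black handle, 175 mm, lying at the right; leave alone.
- hammer: Claw hammer, 302 mm, lying at the far right; leave alone.
- marker_red: White and red paint marker, 132 mm, lying at the left; leave alone.
- jar_screws: Glass jar of screws, 66 mm diameter, 96 mm high, at the back; leave alone.
- nail_box: Cardboard box of nails, 61 x 110 x 44 mm, at the back; leave alone.
- tape_measure: Yellow tape measure, 34 x 73 x 68 mm, standing at the right; leave alone.
- spray_oil: Dark spray can, 65 mm diameter, 208 mm high, at the back left; leave alone.

How it is judged:
By the outcome, as a careful person would: the job done as asked, in the order asked, and still so for the second after the job is handed in, with the robot touching nothing.
It also fails if it takes over 48 s, if anything falls off the work surface, if the arm or the gripper's body presses on something with over 40 N, if the wrist force passes 120 N, or if a joint passes its speed limit or range.

ROBOT

A 6-joint arm with a two-finger parallel gripper is mounted at the origin on a cart in front of the work surface, level with it; the furniture and walls round the work are solid. World frame = base frame: x ahead of the robot, y to its left, z up, the work surface at z = 0. Lengths are in m, angles in rad, forces in N, time in s.
With the tool pointing down it reaches from about 0.425 to 0.95 m from the base axis. Payload 3.5 kg.
Tool frame: the origin (TCP) lies on the centre line of the jaws, within the pads' length; the fingertips stand 17 mm ahead of it and the grasp point (between the pads) lies 2 mm behind it; z points along the fingers, y is the line along which they close (so a half turn about z gives the same grasp; the last joint's range is limited). The gripper opens to 85 mm and grips with 20 to 120 N. Pads are 22 mm wide; open, the fingers measure 114 mm over their backs; the gripper's body (76 mm by 85 mm) begins 54 mm behind the grasp point. The pads swing forward as they close: fully open they stand 13 mm farther back than shut.
Start: joints at [-1.286, 0.286, 1.577, -0, 1.279, -0.15], TCP at [0.284, -0.612, 0.248] pointing down, gripper open.
Joint ranges: [-2.77, 2.77], [-0.9, 2.22], [0.21, 2.48], [-1.53, 4.67], [0.24, 2.81], [-2.84, 2.84]. Speed limits (rad/s): [2.79, 2.79, 3.14, 3.14, 3.14, 3.14].

INTERFACE

Orientations are given as a unit quaternion [x, y, z, w].
In Python, from plant import ctrl gives the robot as it stands. The module is installed in compiled form; this text tells all that it offers.
- The arm moves only by the tool drive_tool, never from a script. Its argument "moves" is a list of rows, each a list of 3 entries, a list of its own where there are three numbers: the turn, a rotation vector about the tool's x, y, z in rad, then the shift along the tool's x, y, z in m, then the finger opening in m, from 0 to 0.0854. A call has 1 to 5 rows; each row shifts and turns the commanded pose from where the row before left it, along the tool's axes as they then stand; what a row does not reach is not made up. A row lasts 1/8 s, in which the tool goes at most 62.5 mm and 10.7 degrees, less where a joint would pass 70% of its speed; a pose out of reach is approached as far as the arm can. A call with a gripper value outside its range is refused whole. The fingers move at their own pace and stop on an object; "grip_force" is the grip in N (left out, the last holds). Time passes only in rows, so rows that do not move let the fingers close. It gives the time, the measured TCP pose, the force, the opening and the grip force at its end, in the units of the state.
- ctrl.get_state(): the state, without advancing time (a new reading comes with each control period).
- ctrl.read_camera(name): name is "scene" or "top" or "wrist"; returns a dict with "image" (400x640x3 uint8, red, green, blue), "fx", "fy", "cx", "cy" (pixels), "R" (3x3) and "t" (3): a world point X has camera coordinates R X + t. Camera axes: x right, y down, z forward; pixel columns grow to the right and rows downward; lengths in m; the calibration is good to about 2 mm. A picture is of the moment at which its call begins. There is no depth.
- ctrl.sign_off(): hands the job in; it is judged then, once.
The state is a dict: "time": time; "qpos": joint angles; "dq": joint speeds; "joint_efforts": joint torques, N m; "eef_pos": TCP position; "tcp_rot": TCP orientation; "contact_force": force on the tool from outside, world axes, zero at the start; "wrist_torque": the same for the moment, N m; "opening": opening from 0.0 (shut) to 1.0 (fully open); "finger_force": force on a finger pad.
Only numpy, scipy, OpenCV 4.12 (cv2) and the standard library are available. Lean on these libraries where they do the work, as an engineer would, in place of code of your own. Each camera call takes 0.05 s, during which the arm holds its last target. There are 200 camera calls.

## Working session

There is one attempt and no reset: what is moved stays moved. The work goes in short steps, Python scripts to look and compute and a tool call to move; the robot and the scene stay as the last step left them, time stands still between calls to the robot, and variables do not carry over. Pictures are saved under pics/ and viewed, at most 10 in all, crops included, and the job is handed in when it is done.

Besides the shell and the picture viewer there is one more tool, called after "Call:" as name(argument=value, ...) on one line, values as JSON. drive_tool: Moves the arm, as the interface text tells. Its arguments: {"type":"object","properties":{"moves":{"type":"array","items":{"type":"array"}},"grip_force":{"type":"number"}},"required":["moves"]}

```bash
mkdir -p pics
cat > h.py <<'E'
import numpy as np, cv2
from plant import ctrl
from scipy.spatial.transform import Rotation as Rn
def cam(n,save=None):
    c=ctrl.read_camera(n)
    if save: cv2.imwrite('pics/'+save,c['image'][:,:,::-1])
    return c
def ray(c,u,v,z):
    R=np.array(c['R']);t=np.array(c['t']);o=-R.T@t
    d=R.T@np.array([(u-c['cx'])/c['fx'],(v-c['cy'])/c['fy'],1]);return o+d*(z-o[2])/d[2]
def proj(c,X):
    p=np.array(c['R'])@np.array(X)+np.array(c['t']);return c['fx']*p[0]/p[2]+c['cx'],c['fy']*p[1]/p[2]+c['cy']
E
python3 - <<'E'
from h import *
a=cam('top','top.png');b=cam('scene','scene.png')
for c in(a,b): print(-np.array(c['R']).T@np.array(c['t']),c['fx'])
s=ctrl.get_state();print(s)
E
```

```text
[ 0.35853688 -0.17287632  1.46986716] 445.4728865060708
[-0.22529549 -1.1362867   1.14798876] 431.75380260523116
{'time': 0.1, 'qpos': array([-1.28598429e+00,  2.87133921e-01,  1.57805573e+00, -3.54314405e-06,
        1.27861518e+00, -1.50008220e-01]), 'dq': array([ 0.00062042, -0.00102417, -0.00355512, -0.00050988, -0.00023892,
        0.00052643]), 'joint_efforts': array([ 1.59077466e-03, -4.07293439e+01, -2.93699312e+01, -1.06765951e-04,
        3.40567443e-03,  9.84590649e-07]), 'eef_pos': array([ 0.28420079, -0.61162429,  0.24703396]), 'tcp_rot': array([ 9.76458655e-01,  2.15701813e-01, -7.61880459e-05, -1.10346175e-03]), 'contact_force': array([-0.32166868, -0.16923634,  0.94746895]), 'wrist_torque': array([-0.00342655,  0.0153933 , -0.01254376]), 'finger_force': 0.0, 'opening': 0.9992805965910844}
```

View pics/top.png

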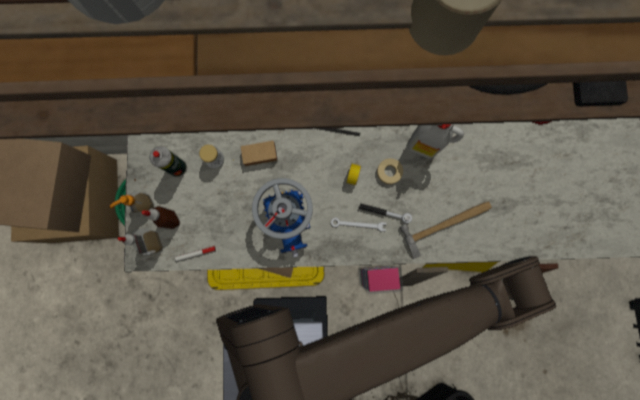

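View pics/scene.png

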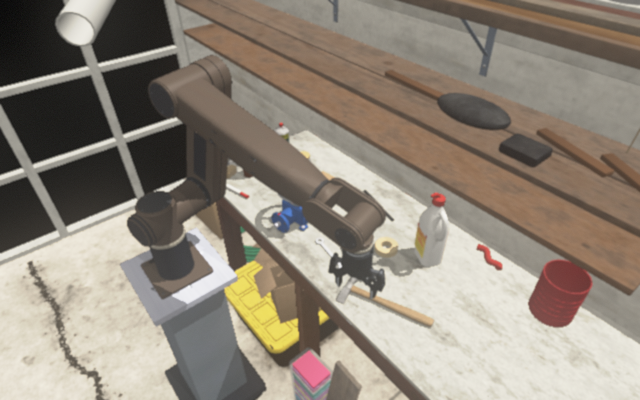

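The top view shows the pulley at about (282, 209), with the red-striped spoke pointing lower left. The gearbox nose points down at about (292, 243). The scene view is mostly blocked by the arm. Next I'll enlarge the top view and find the red pixels.

Run:
```python
from h import *
c=cam('top');im=c['image'];cr=im[165:265,235:335]
cv2.imwrite('pics/c.png',cv2.resize(cr,(600,600),interpolation=cv2.INTER_CUBIC)[:,:,::-1])
print(ray(c,282,209,.165),ray(c,292,243,.094))
h=cv2.cvtColor(im,cv2.COLOR_RGB2HSV)
m=(((h[...,0]<8)|(h[...,0]>172))&(h[...,1]>110)&(h[...,2]>60)).astype('uint8');m[:165]=0;m[265:]=0;m[:,:235]=0;m[:,335:]=0
n,l,st,ce=cv2.connectedComponentsWithStats(m)
for i in range(1,n):print(st[i],ce[i],ray(c,*ce[i],.159),ray(c,*ce[i],.1))
```

```text
[ 0.50294911 -0.05382571  0.165     ] [ 0.4046074  -0.07618141  0.094     ]
[282 209   2   3   6] [282.5 210. ] [ 0.50058927 -0.05470472  0.159     ] [ 0.50698281 -0.04938601  0.1       ]
[266 212  11  14  36] [271.05555556 219.27777778] [ 0.47405566 -0.02032171  0.159     ] [ 0.47925497 -0.01345547  0.1       ]
[286 220   2   5   8] [286.375 222.375] [ 0.4635265 -0.0654545  0.159    ] [ 0.46825191 -0.06061962  0.1       ]
[292 247   2   3   6] [292.5 248. ] [ 0.38780515 -0.0818982   0.159     ] [ 0.38912247 -0.07780342  0.1       ]
```

View pics/c.png

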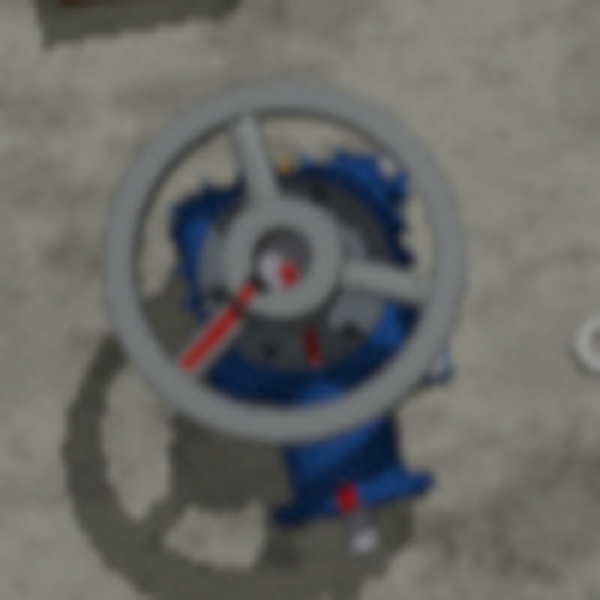

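The pulley axis is at about (0.5035, -0.0545). Height and size check out: the rim spans 60 px, about 180 mm. The key direction is about 191.6° in the world frame and the striped spoke is at about 131°, so the pulley needs about 61° counter-clockwise. I'll push the far spoke (about 11°) from its clockwise side, with the fingers closed.

Call:
drive_tool(moves=[[[0,0,0.122],[0,0,0],0],[[0,0,0.122],[0,0,0],0],[[0,0,0],[0.03,-0.039,0],0],[[0,0,0],[0.03,-0.039,0],0],[[0,0,0],[0.03,-0.039,0],0]])

```text
time: 0.78
eef_pos: [0.3509, -0.4787, 0.2478]
tcp_rot: [0.995, 0.095, -0.0, -0.0]
contact_force: [0.8, 0.5, 0.6]
opening: 0.001
finger_force: 0.0
```

Call:
drive_tool(moves=[[[0,0,0],[0.03,-0.039,0],0],[[0,0,0],[0.03,-0.039,0],0],[[0,0,0],[0.03,-0.039,0],0],[[0,0,0],[0.03,-0.039,0],0],[[0,0,0],[0.03,-0.039,0],0]])

```text
time: 1.4
eef_pos: [0.4612, -0.2587, 0.2481]
tcp_rot: [0.995, 0.095, -0.0, -0.0]
contact_force: [0.6, 0.7, 0.0]
opening: 0.002
finger_force: 0.0
```

Call:
drive_tool(moves=[[[0,0,0],[0.03,-0.039,0],0],[[0,0,0],[0.03,-0.039,0],0],[[0,0,0],[0.03,-0.039,0],0],[[0,0,0],[0.03,-0.039,0],0],[[0,0,0],[0,0,0],0]])

```text
time: 2.02
eef_pos: [0.5496, -0.0816, 0.2479]
tcp_rot: [0.995, 0.098, -0.0, -0.0]
contact_force: [0.3, -0.6, -0.6]
opening: -0.002
finger_force: 0.0
```

Run:
```python
from h import *
c=cam('wrist','w1.png');s=ctrl.get_state();print(s['eef_pos'],Rn.from_quat(s['tcp_rot']).as_matrix().round(3).tolist())
A=[.5035,-.0545]
print(proj(c,A+[.172]),-np.array(c['R']).T@np.array(c['t']))
```

```text
[ 0.54914297 -0.0831245   0.24792181] [[0.981, 0.193, -0.001], [0.193, -0.981, -0.0], [-0.001, -0.0, -1.0]]
(np.float64(265.3205260442466), np.float64(268.0316170976289)) [ 0.62965944 -0.06702198  0.37427848]
```

View pics/w1.png

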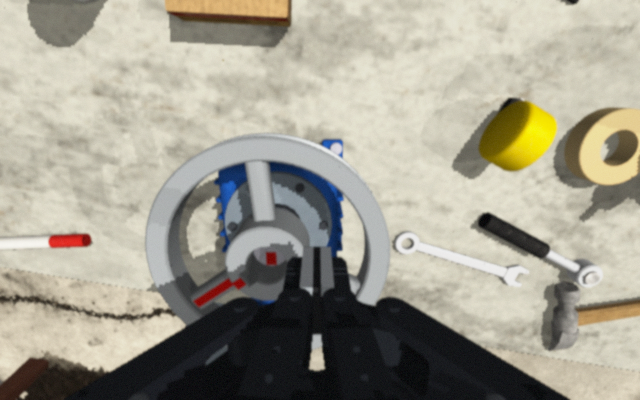

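The wrist view shows the hub face near (264, 252), the rim from x 147 to 388 with its top at y 136, and the striped spoke end near (200, 300). I'll check the centre with rays.

Run:
```python
from h import *
c=cam('wrist')
for u,v in[(147,240),(388,240),(266,136)]:print(ray(c,u,v,.164))
print(ray(c,228,252,.172),ray(c,301,252,.172),ray(c,264,223,.172))
A=np.array([.5035,-.0545])
for a in (11,131,251):
  for r in(30,66):
    d=np.deg2rad(a);print(a,r,proj(c,[A[0]+r/1e3*np.cos(d),A[1]+r/1e3*np.sin(d),.159]))
t=cam('top')
for p in[(252.8,208.7),(312,208.7),(282.4,179),(282.4,238.5)]:print(ray(t,*p,.164))
im=c['image'];h=cv2.cvtColor(im,cv2.COLOR_RGB2HSV)
m=(((h[...,0]<8)|(h[...,0]>172))&(h[...,1]>150)&(h[...,2]>80)).astype('uint8')
n,l,st,ce=cv2.connectedComponentsWithStats(m)
for i in range(1,n):
  if st[i][4]>15:print(st[i],ce[i],ray(c,*ce[i],.159)[:2],ray(c,*ce[i],.149)[:2])
```

```text
[0.50448441 0.03159159 0.164     ]
[ 0.53792608 -0.13904952  0.164     ]
[ 0.59470315 -0.04202796  0.164     ]
[ 0.51073798 -0.02837508  0.172     ] [ 0.52061227 -0.0787607   0.172     ] [ 0.53753283 -0.05010285  0.172     ]
11 30 (np.float64(264.06269103479616), np.float64(221.32438616043441))
11 66 (np.float64(261.4133853261554), np.float64(172.97673318842828))
131 30 (np.float64(233.22093723118144), np.float64(275.3719301114773))
131 66 (np.float64(195.43515608770778), np.float64(295.2338740441857))
251 30 (np.float64(300.82877548398096), np.float64(275.4619729766214))
251 66 (np.float64(340.7826256408141), np.float64(295.42252956248484))
[0.50658669 0.03263144 0.164     ]
[ 0.50124769 -0.14230479  0.164     ]
[ 0.59284301 -0.05662124  0.164     ]
[ 0.41620063 -0.05326842  0.164     ]
[ 48 234  41  13 450] [ 67.90444444 240.10666667] [0.49019117 0.09131133] [0.48372939 0.09874043]
[265 252   9  12 106] [269.  257.5] [ 0.50442863 -0.05658681] [ 0.49862849 -0.05603084]
[193 278  51  28 397] [216.60957179 289.84130982] [ 0.46836093 -0.02056133] [ 0.46088466 -0.01833118]
```

Call:
drive_tool(moves=[[[0,0,0],[0.007,0,0.02],0],[[0,0,0],[0,0,0.025],0],[[0,0,0],[0,0,0.02],0],[[0,0,0],[0,0,0.02],0],[[0,0,0],[0,0,0],0]])

```text
time: 2.8
eef_pos: [0.5545, -0.0829, 0.1606]
tcp_rot: [0.995, 0.095, -0.002, -0.001]
contact_force: [1.0, 1.0, -1.2]
opening: 0.003
finger_force: 0.0
```

Call:
drive_tool(moves=[[[0,0,0],[0,-0.007,0],0],[[0,0,0],[0,-0.005,0],0],[[0,0,-0.131],[0.0027,-0.0061,0],0],[[0,0,-0.131],[0.0027,-0.0061,0],0],[[0,0,-0.131],[0.0027,-0.0061,0],0]])

```text
time: 3.42
eef_pos: [0.5565, -0.0513, 0.1647]
tcp_rot: [0.957, 0.29, 0.001, 0.001]
contact_force: [0.3, -0.3, 0.4]
opening: 0.004
finger_force: 0.5
```

```bash
cat >> h.py <<'E'
def sp():
    s=ctrl.get_state();M=Rn.from_quat(s['tcp_rot']).as_matrix();y=np.arctan2(M[1,0],M[0,0])
    d=s['eef_pos'][:2]-[.504,-.0545];c,n=np.cos(y),np.sin(y)
    print('yaw',np.rad2deg(y).round(2),'along,perp mm',(1e3*np.array([c*d[0]+n*d[1],-n*d[0]+c*d[1]])).round(1),'F',s['contact_force'].round(1),'pos',s['eef_pos'].round(4),'q6',s['qpos'][5].round(2))
E
python3 -c "
from h import *
sp()"
```

```text
yaw 33.72 along,perp mm [ 45.4 -26.5] F [ 0.3 -0.3  0.4] pos [ 0.5565 -0.0513  0.1647] q6 0.71
```

Call:
drive_tool(moves=[[[0,0,-0.131],[0.0027,-0.007,0],0],[[0,0,-0.131],[0.0027,-0.007,0],0],[[0,0,-0.131],[0.0027,-0.007,0],0],[[0,0,-0.131],[0.0027,-0.007,0],0],[[0,0,0],[0,0,0],0]])

```text
time: 4.05
eef_pos: [0.5439, -0.0237, 0.1643]
tcp_rot: [0.851, 0.526, 0.001, 0.001]
contact_force: [0.2, -0.3, -0.3]
opening: -0.0
finger_force: 0.0
```

Run:
```python
from h import *
sp();c=cam('wrist','w2.png');t=cam('top')
im=c['image']
def reds(c,lo,box):
  h=cv2.cvtColor(c['image'],cv2.COLOR_RGB2HSV)
  m=(((h[...,0]<8)|(h[...,0]>172))&(h[...,1]>lo)&(h[...,2]>60)).astype('uint8')
  n,l,st,ce=cv2.connectedComponentsWithStats(m)
  for i in range(1,n):
    u,v=ce[i]
    if st[i][4]>4 and box[0]<u<box[1] and box[2]<v<box[3]:print(st[i],ce[i].round(1),*[ray(c,u,v,z)[:2].round(4) for z in(.159,.149,.099)])
reds(t,110,(240,330,170,260));print();reds(c,150,(0,640,0,400))
```

```text
yaw 63.45 along,perp mm [ 45.4 -21.9] F [ 0.2 -0.3 -0.3] pos [ 0.5439 -0.0237  0.1643] q6 0.23
[282 209   2   3   6] [282.5 210. ] [ 0.5006 -0.0547] [ 0.5017 -0.0538] [ 0.5071 -0.0493]
[282 214   2   4   7] [282.6 215.7] [ 0.4836 -0.0546] [ 0.4845 -0.0537] [ 0.4893 -0.0492]
[283 219   4  13  32] [284.2 225.3] [ 0.4551 -0.0587] [ 0.4559 -0.0579] [ 0.4596 -0.0535]
[292 246   2   4   7] [292.4 247.7] [ 0.3886 -0.0817] [ 0.3889 -0.081 ] [ 0.39   -0.0775]

[   0    0   45   46 1053] [20.  23.2] [0.4935 0.1174] [0.4869 0.1226] [0.4542 0.1487]
[417   0  48  81 221] [441.4  42.8] [0.6289 0.0425] [0.6326 0.042 ] [0.6512 0.0397]
[427   6   3   5   5] [428.   8.] [0.6284 0.0555] [0.6321 0.056 ] [0.6505 0.0586]
[436  25   3   4   8] [436.6  26.5] [0.6291 0.0484] [0.6329 0.0484] [0.6516 0.0483]
[445  43   3   3   5] [446.   44.2] [0.6302 0.0413] [0.6341 0.0407] [0.6532 0.0379]
[450  53   4   4   6] [451.3  54.5] [0.6309 0.037 ] [0.6347 0.0361] [0.6541 0.0317]
[462  82  24  36 158] [473.3 102.2] [0.6329 0.0168] [0.637  0.0143] [0.6572 0.0022]
[471  92   3   4   5] [471.8  93.4] [0.6334 0.0202] [0.6375 0.018 ] [0.6579 0.0072]
```

View pics/w2.png

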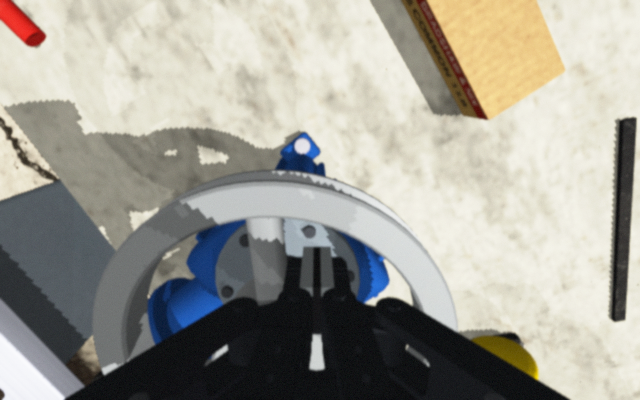

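The wrist view shows the spoke at (265, 250), just left of the fingertips, and the top view puts the stripe at about 184.5°. It still has about 7° to go to reach 191.3°.

Call:
drive_tool(moves=[[[0,0,-0.06],[0.0013,-0.003,0],0],[[0,0,-0.06],[0.0013,-0.003,0],0],[[0,0,0],[0,0,0],0]])

```text
time: 4.53
eef_pos: [0.5395, -0.0196, 0.1636]
tcp_rot: [0.818, 0.575, 0.0, 0.0]
contact_force: [0.5, -0.9, 0.4]
opening: -0.001
finger_force: 0.2
```

```bash
cat >> h.py <<'E'
def stripe(c,z=.159,A=np.array([.504,-.0548])):
    # red-weighted stripe pixels at spoke-top height, 33..68 mm from the axis: direction by centroid
    im=c['image'].astype(float);w=np.clip(im[...,0]-np.maximum(im[...,1],im[...,2])-15,0,None)
    P=[];W=[]
    for v,u in zip(*np.nonzero(w)):
        p=ray(c,u,v,z)[:2]-A
        a=np.rad2deg(np.arctan2(p[1],p[0]))%360
        if .033<np.hypot(*p)<.07 and 150<a<230:P.append(p);W.append(w[v,u])
    P=np.array(P);W=np.array(W);m=W@P/W.sum();r=P-m
    e,V=np.linalg.eigh((r*W[:,None]).T@r);d=V[:,1]*np.sign(V[:,1]@m)
    print('n',len(P),'centroid angle',np.rad2deg(np.arctan2(m[1],m[0]))%360,'line angle',np.rad2deg(np.arctan2(d[1],d[0]))%360,'cen',m+A)
E
python3 - <<'E'
from h import *
sp();c=cam('top','t3.png');stripe(c)
im=c['image'].astype(float);w=np.clip(im[...,0]-np.maximum(im[...,1],im[...,2])-15,0,None)
for z,b in((.094,(286,298,243,252)),(.099,(284,290,218,228))):
    s=w[b[2]:b[3],b[0]:b[1]];u=(s.sum(0)@np.arange(b[0],b[1]))/s.sum();v=(s.sum(1)@np.arange(b[2],b[3]))/s.sum()
    p=ray(c,u,v,z)[:2]-[.504,-.0548];print(u,v,p,np.rad2deg(np.arctan2(p[1],p[0]))%360)
E
```

```text
yaw 70.23 along,perp mm [ 44.9 -21.6] F [ 0.5 -0.9  0.4] pos [ 0.5395 -0.0196  0.1636] q6 0.12
n 49 centroid angle 191.65045077701723 line angle 193.56574863834354 cen [ 0.45470667 -0.06496371]
292.4811881188119 247.78415841584157 [-0.11408205 -0.02254356] 191.1781093092717
285.7386150966937 223.0991890205864 [-0.03784742 -0.00372718] 185.62430182312244
```

Call:
drive_tool(moves=[[[0,0,0],[0,0.008,0],0],[[0,0,0],[0,0,-0.025],0],[[0,0,0],[0,0,-0.03],0],[[0,0,0],[-0.045,-0.03,0],0.036],[[0,0,0],[0,0,0],0.036]])

```text
time: 5.2
eef_pos: [0.502, -0.0555, 0.2181]
tcp_rot: [0.818, 0.575, -0.0, -0.0]
contact_force: [0.3, 0.0, 0.4]
opening: 0.412
finger_force: 0.0
```

Run:
```python
from h import *
sp();c=cam('wrist','w4.png');stripe(c);stripe(cam('top'));print(ctrl.get_state()['opening'])
```

```text
yaw 70.16 along,perp mm [-1.6  1.5] F [0.3 0.  0.4] pos [ 0.502  -0.0555  0.2181] q6 0.04
n 333 centroid angle 193.69204600062827 line angle 192.03753021137027 cen [ 0.4451258  -0.06914333]
n 21 centroid angle 192.1153859905587 line angle 190.12146728325044 cen [ 0.44361171 -0.06776309]
0.4223362949691302
```

View pics/w4.png

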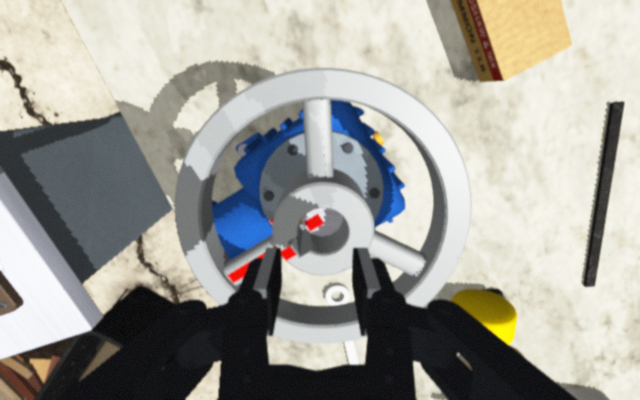

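The wrist view shows the stripe from (235, 275) to (290, 252), lined up with the shaft-end mark at (314, 222). The fingers sit either side of the bore. Both cameras put the stripe at about 192°, against 191.2° for the key, which is within tolerance, so I'll press.

Call:
drive_tool(moves=[[[0,0,0],[0.0015,0.0015,0.012],0.036],[[0,0,0],[0,0,0.012],0.036],[[0,0,0],[0,0,0.003],0.036],[[0,0,0],[0,0,0.002],0.036],[[0,0,0],[0,0,0.002],0.036]])

```text
time: 5.92
eef_pos: [0.5056, -0.0534, 0.1877]
tcp_rot: [0.817, 0.576, 0.0, -0.0]
contact_force: [-0.8, -0.0, 3.2]
opening: 0.421
finger_force: 2.1
```

Call:
drive_tool(moves=[[[0,0,0],[0,0,0.002],0.036],[[0,0,0],[0,0,0.002],0.036],[[0,0,0],[0,0,0.002],0.036],[[0,0,0],[0,0,0],0.036]])

```text
time: 6.42
eef_pos: [0.5056, -0.0534, 0.1813]
tcp_rot: [0.817, 0.576, 0.0, 0.0]
contact_force: [-0.7, 1.8, 2.9]
opening: 0.422
finger_force: 1.6
```

Call:
drive_tool(moves=[[[0,0,0],[0,0,0.003],0.036],[[0,0,0],[0,0,0.003],0.036],[[0,0,0],[0,0,0.003],0.036],[[0,0,0],[0,0,0.002],0.036],[[0,0,0],[0,0,0],0.036]])

```text
time: 7.05
eef_pos: [0.5055, -0.0535, 0.1699]
tcp_rot: [0.817, 0.576, 0.0, 0.0]
contact_force: [0.8, 0.5, 1.9]
opening: 0.422
finger_force: 0.8
```

Call:
drive_tool(moves=[[[0,0,0],[0,0,0.002],0.036],[[0,0,0],[0,0,0.001],0.036],[[0,0,0],[0,0,0],0.036]])

```text
time: 7.42
eef_pos: [0.5055, -0.0535, 0.1672]
tcp_rot: [0.817, 0.576, 0.0, 0.0]
contact_force: [0.4, 0.9, 2.6]
opening: 0.416
finger_force: 1.5
```

Call:
drive_tool(moves=[[[0,0,0],[0,0,0.001],0.036],[[0,0,0],[0,0,0.001],0.036],[[0,0,0],[0,0,0],0.036]])

```text
time: 7.8
eef_pos: [0.5055, -0.0535, 0.166]
tcp_rot: [0.817, 0.576, 0.0, 0.0]
contact_force: [-0.4, 2.4, 7.0]
opening: 0.421
finger_force: 3.3
```

Call:
drive_tool(moves=[[[0,0,0],[0,0,0.001],0.036],[[0,0,0],[0,0,0],0.036]])

```text
time: 8.05
eef_pos: [0.5056, -0.0535, 0.166]
tcp_rot: [0.817, 0.576, -0.0, -0.0]
contact_force: [-2.7, 2.8, 11.5]
opening: 0.419
finger_force: 5.4
```

It has stalled at 0.166 with the force rising, which is where home was expected. I'll press a little harder to seat it, then lift off and check.

Call:
drive_tool(moves=[[[0,0,0],[0,0,0.002],0.036],[[0,0,0],[0,0,0.001],0.036],[[0,0,0],[0,0,0],0.036]])

```text
time: 8.43
eef_pos: [0.5057, -0.0535, 0.1658]
tcp_rot: [0.817, 0.576, -0.001, -0.0]
contact_force: [-9.8, 3.5, 23.5]
opening: 0.423
finger_force: 11.7
```

Call:
drive_tool(moves=[[[0,0,0],[0,0,-0.01],0.036],[[0,0,0],[0,0,-0.03],0.036],[[0,0,0],[0,0,-0.05],0.036],[[0,0,0],[0,0,-0.03],0.036],[[0,0,0],[0,0,0],0.036]])

```text
time: 9.05
eef_pos: [0.5063, -0.0541, 0.2833]
tcp_rot: [0.817, 0.576, 0.001, 0.002]
contact_force: [-0.5, -0.4, -0.1]
opening: 0.42
finger_force: 0.0
```

Run:
```python
from h import *
sp();c=cam('wrist','w5.png');stripe(c,.137)
```

```text
yaw 70.35 along,perp mm [ 1.1 -2. ] F [-0.5 -0.4 -0.1] pos [ 0.5063 -0.0541  0.2833] q6 0.04
n 417 centroid angle 193.91534289544617 line angle 194.28767447200156 cen [ 0.45437755 -0.06709442]
```

View pics/w5.png

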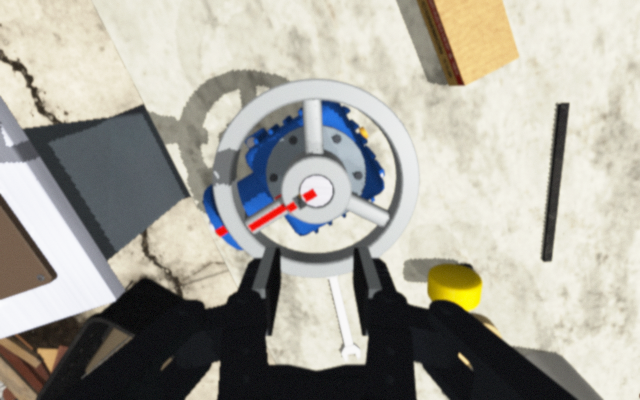

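The shaft end now fills the bore flush with the hub face at (316, 190). The stripe, the shaft mark and the flange mark at (221, 231) are all in line, and the hand is clear.

```bash
python3 -c "
from h import *
print(ctrl.sign_off())"
```

```text
the job is handed in; nothing more can be done
None
```

The pulley was turned about 61° counter-clockwise onto the key and pressed fully home; it stopped firmly after about 22 mm, the hand was taken well clear, nothing else on the bench was touched, and the job was handed in about 9 s into the 48 s limit.

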